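# Fit the clamp cover over its hidden pin and hold it down

### The job

Pick up the clamp cover by its bar and fit it squarely on the imaging-cell fixture: rest it lightly on the fixture's locating pin, slide it along the fixture until the slot underneath finds the pin and the cover drops onto the two sprung strips. Then press it down fully home against the springs and finish while still holding it pressed there with the gripper, so that a colleague could put the screws in. Leave the jar, the dish and the tube rack where they stand.

Things in the scene. Friction and masses are not known exactly. Their poses are not given: they have to be found in the camera images.
- base: The fixture, fixed to the table: aluminium slab 130 (x) x 110 (y) x 14 mm high; origin at the centre of its underside, z up. Two sprung rubber-topped strips, 90 mm long in x and 12 mm wide, centred at y = -26 and +26 mm, tops 30 mm above the table when free. Between them, along the x axis, a narrow slot holds one upright pin.
- pin_line (a point): Middle of the pin's slot, on the fixture at pin-top height (37 mm above the table). NOT the pin itself: the steel pin, 10 mm diameter with a tip tapered to 7 mm, is locked somewhere from 12 mm before to 12 mm beyond this point along the fixture's x axis, different every time, not tracked, hidden once the cover is over it.
- strips (a joint): How far the two strips (moving as one) are pressed down, in m: 0 = free, 0.006 = bottomed on the slab, fully home. Springs: about 5.5 N to start moving, 11.5 N when fully down, the cover's weight included.
- cover_grip (a point): Loose clamp cover: grey plastic block 80 (x) x 70 (y) x 20 mm high, 0.22 to 0.36 kg, flat on the table. In the middle of its top stands a bar to hold it by, 14 mm thick in y, 50 mm long in x, 36 mm tall. The point is in the bar, 44 mm above the cover's underside; axes as the cover's. Height on the fixture: 81 mm level on the pin's top, 74 mm dropped on the free strips, 68 mm home.
- cover_slot (a point): Centre of the cover's underside, where the blind slot for the pin opens: 12 mm wide in x, 18 mm in y, 15 mm deep, mouth chamfered 1.5 mm. The cover's x goes along the fixture's x, either way round.
- bottle_center (a point): Bystander: amber glass jar, 56 mm diameter, 110 mm tall; the point is at half height.
- dish: Bystander: closed clear dish, 64 mm diameter, 16 mm tall; origin at its underside.
- tube_rack: Bystander: white tube rack block 60 x 110 x 40 mm; origin at its underside.
Things that resemble listed ones, but are neither listed nor needed, are in the scene too. What is meant by the base is not blue, and is the smaller of those in its own colour.

How it is judged (in metres and radians):
On the way, in this order (a step that is already met when the one before it is completed fails the run):
1. the cover is lifted off the table (height (world z) of cover_grip above 0.07 m), for 0.2 s.
2. the cover has dropped over the pin onto the strips, square and level (x of cover_grip in the frame of base between -0.017 and 0.017 m and y of cover_grip in the frame of base between -0.008 and 0.008 m and angle between the x axis of cover_grip and the x axis of base, either way round below 0.12 rad and angle between cover_grip's own z axis and vertical below 0.07 rad and z of cover_grip in the frame of base below 0.0765 m), for 0.1 s.
At the end, for the whole second after the job is handed in: cover over the pin, within 17 mm along and 8 mm across of the fixture's centre, 7 degrees of square, 4 degrees of level; strips pressed at least 4.2 of 6 mm, cover point under 70.5 mm above the table; cover still, fingers on it with over 2 N (x of cover_grip in the frame of base between -0.017 and 0.017 m and y of cover_grip in the frame of base between -0.008 and 0.008 m and angle between the x axis of cover_grip and the x axis of base, either way round below 0.12 rad and angle between cover_grip's own z axis and vertical below 0.07 rad and z of cover_grip in the frame of base below 0.0705 m and value of joint strips above 0.0042 m and contact force between the fingers and cover above 2 N and linear speed of cover below 0.02 m/s); the arm keeps its last pose, push and grip.
It fails at once if the jar is shoved or knocked over (distance of bottle_center from where it was at the start of the episode above 0.03 m or angle between bottle_center's own z axis and vertical above 0.5 rad).
It fails at once if the dish is shoved or knocked over (distance of dish from where it was at the start of the episode above 0.03 m or angle between dish's own z axis and vertical above 0.5 rad).
It fails at once if the tube rack is shoved or knocked over (distance of tube_rack from where it was at the start of the episode above 0.03 m or angle between tube_rack's own z axis and vertical above 0.5 rad).
It also fails if it takes over 45 s, if anything falls off the work surface, if the arm or the gripper's body presses on something with over 40 N, if the wrist force passes 120 N, or if a joint passes its speed limit or range.

### The arm

A 6-joint arm with a two-finger parallel gripper is mounted at the origin on the work surface. World frame = base frame: x ahead of the robot, y to its left, z up, the work surface at z = 0. Lengths are in mm, angles in rad, forces in N, time in s.
With the tool pointing down it reaches from about 300 to 775 mm from the base axis. Payload 14.6 kg.
Tool frame: the origin (TCP) lies midway between the tips of the shut fingers; the grasp point (between the pads) lies 19 mm behind it (manip.grip_depth is the distance from the TCP to the grasp point, in mm); x points along the fingers, y is the direction in which the jaws open and shut, and the axes are right-handed (so a half turn about x gives the same grasp; the last joint's range is limited). The gripper opens to 94 mm and grips with 3 to 60 N. Pads are 16 mm wide; open, the fingers measure 119 mm over their backs; the gripper's body (75 mm by 177 mm) begins 78 mm behind the grasp point.
Start: joints at [-1.262, 0.3, 1.521, -0, 1.321, -0.067], TCP at [201.852, -511.61, 205.446] pointing down, gripper open.
Joint ranges: [-3.03, 3.03], [-0.79, 2.21], [0.23, 2.52], [-1.04, 4.18], [0, 3.07], [-2.55, 2.55]. Speed limits (rad/s): [2.22, 2.22, 2.57, 3.14, 3.14, 3.14].

### API

Orientations are given as [roll, pitch, yaw] about the fixed x, y, z axes, in that order (R = Rz(yaw) Ry(pitch) Rx(roll)).
In Python, from cell import readout, cams, ticket, manip gives the robot as it stands. The module is installed in compiled form; this text tells all that it offers.
- The arm moves only by the tool apply_moves, never from a script. Its argument "plan" is one flat list of numbers, 7 for each row, row after row: the turn, a rotation vector about the tool's x, y, z in rad, then the shift along the tool's x, y, z in m, then the opening in per cent of the stroke, from 0 (shut) to 100 (fully open). In form: [wx, wy, wz, x, y, z, fingers, wx, wy, wz, x, y, z, fingers, ...]. A call has 1 to 5 rows; each row shifts and turns the commanded pose from where the row before left it, along the tool's axes as they then stand; what a row does not reach is not made up. A row lasts 1/8 s, in which the tool goes at most 62.5 mm and 10.7 degrees, less where a joint would pass 70% of its speed; a pose out of reach is approached as far as the arm can. A call with a gripper value outside its range is refused whole. The fingers move at their own pace and stop on an object; "force" is the grip in N (left out, the last holds). Time passes only in rows, so rows that do not move let the fingers close. It gives the time, the measured TCP pose, the force and the opening at its end, in the units of the state.
- readout.read_state(): the state, without advancing time (a new reading comes with each control period).
- cams.camera(name): name is "side" or "top" or "wrist"; returns a dict with "image" (400x640x3 uint8, red, green, blue), "fovy" (degrees; the focal length in pixels is half the picture's height over the tangent of half this angle, whatever the lens; pixels are square), "cx", "cy" (the principal point, pixels), "position" and "orientation" of the camera in the world; the wrist camera has in their place "T_tool_cam" (4x4, takes a point from camera to tool coordinates, whose origin is the TCP and whose axes are the tool frame's). Camera axes: x right, y down, z forward; pixel columns grow to the right and rows downward; lengths in mm; the calibration is good to about 2 mm. The wrist camera is an equidistant fisheye: a pixel r from the principal point sees the ray r / f radians off the axis. A picture is of the moment at which its call begins: read the wrist's pose just before it. There is no depth.
- ticket.sign_off(): hands the job in, once; it reports no verdict.
The state is a dict: "clock": time; "joints": joint angles; "qd": joint speeds; "effort": joint torques, N m; "eef_pos": TCP position; "eef_rot": TCP orientation; "wrist_force": force on the tool from outside, world axes, zero at the start; "moment": the same for the moment, N m; "finger_gap": finger opening in mm.
Only numpy, scipy, OpenCV 4.12 (cv2) and the standard library are available. Lean on these libraries where they do the work, as an engineer would, in place of code of your own. Each camera call takes 0.05 s, during which the arm holds its last target.

## Working session

There is one attempt and no reset: what is moved stays moved. The work goes in short steps, Python scripts to look and compute and a tool call to move; the robot and the scene stay as the last step left them, time stands still between calls to the robot, and variables do not carry over. Pictures are saved under pics/ and viewed, and the job is handed in when it is done.

Besides the shell and the picture viewer there is one more tool, called after "Request:" as name(argument=value, ...) on one line, values as JSON. apply_moves: Moves the arm, as the interface text tells. Its arguments: {"type":"object","properties":{"plan":{"type":"array","items":{"type":"number"}},"force":{"type":"number"}},"required":["plan"]}

```bash
mkdir -p pics
cat > h.py <<'E'
import numpy as np, cv2
from scipy.spatial.transform import Rotation as R
from cell import readout, cams, ticket, manip
def rot(o):
    o=np.array(o)
    return o if o.shape==(3,3) else R.from_euler('xyz',o).as_matrix()
def ray(c,u,v):
    f=200/np.tan(np.radians(c['fovy'])/2)
    d=np.array([(u-c['cx'])/f,(v-c['cy'])/f,1.0])
    return np.array(c['position']),rot(c['orientation'])@d
def onplane(c,u,v,z):
    p,d=ray(c,u,v); return p+d*(z-p[2])/d[2]
E
python3 - <<'E'
from h import *
s=readout.read_state(); print(s)
for n in ['top','side','wrist']:
    c=cams.camera(n); im=c.pop('image'); print(n,c); cv2.imwrite(f'pics/{n}0.png',im[:,:,::-1]); np.save(f'pics/{n}0.npy',im)
E
```

```text
{'clock': 0.0, 'joints': array([-1.26163463e+00,  3.00445393e-01,  1.52160141e+00, -5.74797886e-05,
        1.32068383e+00, -6.66047338e-02]), 'qd': array([ 0.00062848, -0.00097211, -0.00039747, -0.00028248, -0.00076578,
        0.00040337]), 'effort': array([-4.24727159e-04, -5.31798720e+01, -3.52741921e+01,  7.07237399e-02,
        2.42736196e-02, -1.09126056e-04]), 'eef_pos': array([ 201.74116905, -511.37641736,  204.89183128]), 'eef_rot': array([-1.58851533,  1.56965699,  1.92885801]), 'wrist_force': array([ 0.21796497, -0.75800487, -0.64450139]), 'moment': array([-0.01045822, -0.01596535,  0.00462269]), 'finger_gap': 94.3576256739263}
top {'fovy': 49.90813619124655, 'cx': 324.91750327115227, 'cy': 197.42076171372196, 'position': array([ 464.84945849,   97.24365227, 1029.1185363 ]), 'orientation': array([-3.06345086, -0.00942679, -1.54876141])}
side {'fovy': 47.52899916437842, 'cx': 314.0115823719106, 'cy': 198.49919509180646, 'position': array([473.9138248 , 755.05058433, 781.72537882]), 'orientation': array([-2.36490822,  0.01674773, -3.05683601])}
wrist {'fovy': 65.70646984690485, 'cx': 317.329936166721, 'cy': 201.5052099691713, 'T_tool_cam': array([[-3.87931749e-04, -2.50853707e-01,  9.68024931e-01,
        -1.79869984e+02],
       [ 9.99999888e-01,  1.64655014e-04,  4.43414227e-04,
        -1.14628426e+00],
       [-2.70622261e-04,  9.68024995e-01,  2.50853615e-01,
        -7.28866141e+01],
       [ 0.00000000e+00,  0.00000000e+00,  0.00000000e+00,
         1.00000000e+00]])}
```

View pics/top0.png

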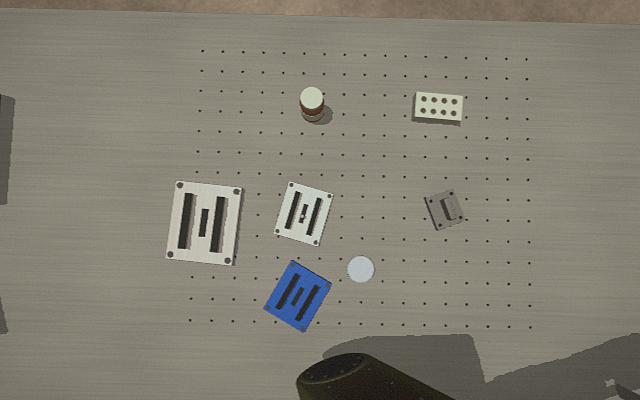

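View pics/side0.png

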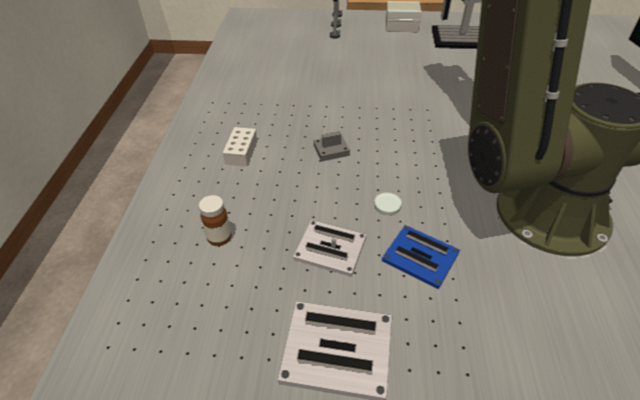

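View pics/wrist0.png

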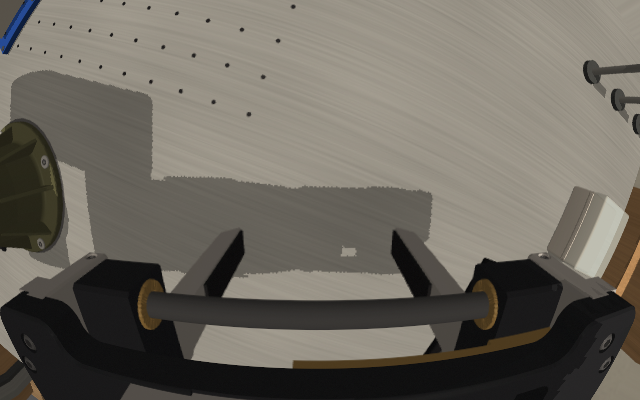

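Top view: the fixture could be the white slab at (304,213), the larger white slab at (204,222) or the blue one at (298,296). By the description it is the smaller white one, (304,213). The only grey block with a bar is the cover, at (445,209). The jar is at (312,105), the rack at (439,106) and the dish at (361,269). Next I take a close crop and measure.

Run:
```python
from h import *
im=cv2.imread('pics/top0.png')
a=cv2.resize(im[170:260,255:355],None,fx=4,fy=4,interpolation=cv2.INTER_CUBIC)
b=cv2.resize(im[170:260,400:490],None,fx=4,fy=4,interpolation=cv2.INTER_CUBIC)
cv2.imwrite('pics/crop1.png',np.hstack([a,b]))
im=cv2.imread('pics/side0.png')
a=cv2.resize(im[210:280,285:375],None,fx=4,fy=4,interpolation=cv2.INTER_CUBIC)
b=cv2.resize(im[115:185,290:370],None,fx=4,fy=4,interpolation=cv2.INTER_CUBIC)
cv2.imwrite('pics/crop2.png',np.hstack([a,b]))
```

```text
(no output)
```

View pics/crop1.png

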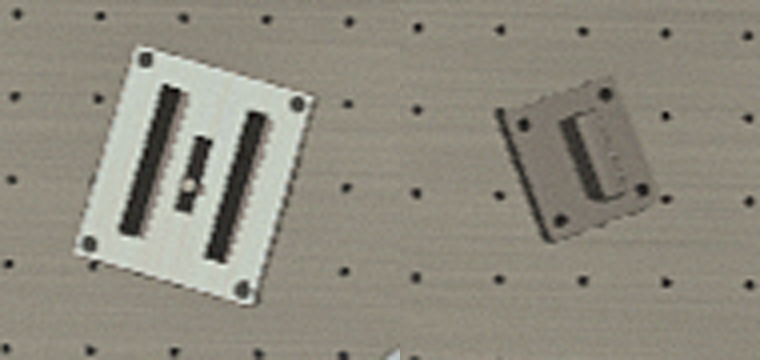

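View pics/crop2.png

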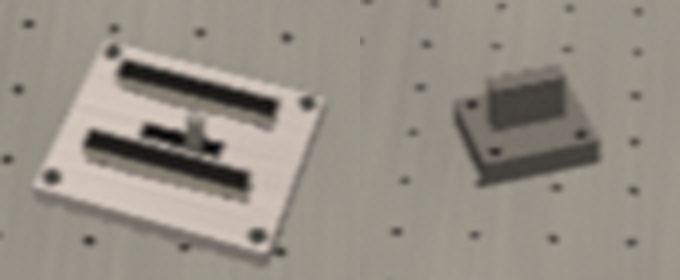

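The crops confirm the choice: a white slab with a pin visible at about (302,216), and the grey cover with its bar. Now I measure them.

```bash
cat > meas.py <<'E'
from h import *
def fixture(c,seed):
    im=c['image']; hsv=cv2.cvtColor(im,cv2.COLOR_RGB2HSV)
    m=((hsv[...,2]>190)&(hsv[...,1]<40)).astype(np.uint8)
    m=cv2.morphologyEx(m,cv2.MORPH_CLOSE,np.ones((9,9)))
    cs,_=cv2.findContours(m,cv2.RETR_EXTERNAL,cv2.CHAIN_APPROX_NONE)
    k=[q for q in cs if cv2.pointPolygonTest(q,seed,False)>=0][0]
    P=np.array([onplane(c,u,v,14)[:2] for u,v in k[:,0]],np.float32)
    r=cv2.minAreaRect(P); return r,cv2.boxPoints(r)
E
python3 - <<'E'
from meas import *
for n,seed in [('top',(322-20,190)),('side',(318,232))]:
    c=cams.camera(n)
    if n=='top': seed=(292,225)
    print(n,*fixture(c,seed))
c=cams.camera('top')
# pin tip
print('pin top',onplane(c,255+189/4,170+185/4,37))
cs=cams.camera('side'); print('pin side',onplane(cs,285+196/4,210+118/4,37))
def tri(u1,u2):
    p,d=ray(c,*u1); q,e=ray(cs,*u2)
    A=np.stack([d,-e],1); s=np.linalg.lstsq(A,q-p,rcond=None)[0]; a=p+s[0]*d;b=q+s[1]*e; return (a+b)/2,np.linalg.norm(a-b)
print(tri((255+189/4,170+185/4),(285+196/4,210+118/4)))
# strips in top by dark mask
im=c['image']; g=im.max(2); m=(g<90).astype(np.uint8); m[:, :255]=0; m[:,345:]=0; m[:170]=0; m[250:]=0
n,l,st,ce=cv2.connectedComponentsWithStats(m)
for i in range(1,n):
    if st[i,4]>25:
        ys,xs=np.nonzero(l==i); P=np.array([onplane(c,u,v,30)[:2] for u,v in zip(xs,ys)],np.float32); print(st[i],ce[i],cv2.minAreaRect(P), P.mean(0))
# cover gray crop values
for (x,y) in [(445,209),(440,215),(450,207),(437,200),(455,217),(420,190),(428,215)]: print((x,y),im[y,x])
E
```

```text
top ((506.11956787109375, 140.82083129882812), (107.26703643798828, 127.80297088623047), 74.69398498535156) [[430.3268  105.95805]
 [553.59656  72.22136]
 [581.91235 175.68361]
 [458.64258 209.4203 ]]
side ((504.92926025390625, 141.1361846923828), (107.82889556884766, 126.44747924804688), 74.7063980102539) [[429.7237   105.807236]
 [551.6933    72.45479 ]
 [580.1348   176.46513 ]
 [458.16522  209.81758 ]]
pin top [497.98302236 140.91483234  37.        ]
pin side [495.95647766 144.73749212  37.        ]
(array([497.10783222, 141.11089073,  32.6140568 ]), np.float64(2.0422142620065817))
[285 191  15  38 176] [292.17045455 210.01704545] ((512.6845092773438, 164.83651733398438), (10.675786018371582, 89.0191879272461), 74.92459869384766) [512.22424 165.0047 ]
[307 198  15  38 166] [313.57831325 216.12650602] ((499.044189453125, 114.97872924804688), (9.996277809143066, 88.26131439208984), 74.48946380615234) [499.14148  114.916016]
[302 204   6  13  42] [304.23809524 209.4047619 ] ((513.1525268554688, 137.45553588867188), (8.313482284545898, 27.482919692993164), 75.51982116699219) [514.23346 137.01775]
(445, 209) [59 55 54]
(440, 215) [126 122 107]
(450, 207) [126 119 109]
(437, 200) [124 117 106]
(455, 217) [124 118 109]
(420, 190) [141 139 125]
(428, 215) [143 137 124]
```

Run:
```python
from h import *
c=cams.camera('top')
f=lambda x,y,z:onplane(c,400+(x-400)/4,170+y/4,z)
bt=[(588,112),(606,104),(630,187),(612,197)]
print([f(*p,56)[:2].round(1) for p in bt], np.mean([f(*p,56) for p in bt],0))
tops=[(503,110),(614,76),(658,200),(550,240)]
print([f(*p,20)[:2].round(1) for p in tops], np.mean([f(*p,20) for p in tops],0))
holes=[(524,124),(605,94),(642,189),(560,220)]
P=[f(*p,20)[:2] for p in holes]
print(np.round(P,1), np.mean(P,0), np.degrees(np.arctan2(*(P[0]-P[3])[::-1])),np.degrees(np.arctan2(*(P[1]-P[2])[::-1])))
s=readout.read_state(); print(R.from_euler('xyz',s['eef_rot']).as_matrix().round(3),s['eef_pos'])
```

```text
[array([ 546.2, -188.2]), array([ 551. , -198.5]), array([ 504.1, -212.1]), array([ 498.2, -201.8])] [ 524.89118081 -200.15209001   56.        ]
[array([ 549.3, -148.5]), array([ 571. , -214.2]), array([ 498.3, -240. ]), array([ 473.4, -176.4])] [ 522.97780202 -194.77130427   20.        ]
[[ 541.3 -160.9]
 [ 560.2 -208.8]
 [ 504.5 -230.6]
 [ 485.2 -182.3]] [ 522.80080858 -195.65711063] 20.846084483398872 21.3756337011495
[[-0.     0.367 -0.93 ]
 [ 0.    -0.93  -0.367]
 [-1.    -0.    -0.   ]] [ 201.83652821 -511.58040416  205.36920153]
```

Request:
apply_moves(plan=[0,0,0,0,-0.0176,-0.0415,100,0,0,0,0,-0.0176,-0.0415,100,0,0,0,0,-0.0176,-0.0415,100,0,0,0,0,-0.0176,-0.0415,100,0,0,0,0,-0.0176,-0.0415,100])

```text
clock: 1.02
eef_pos: [363.5, -352.5, 205.6]
eef_rot: [2.111, 1.571, -0.654]
wrist_force: [-0.7, -1.5, -0.2]
finger_gap: 94.1
```

Request:
apply_moves(plan=[0,0,0,0,-0.0176,-0.0415,100,0,0,0,0,-0.0176,-0.0415,100,0,0,0,0,-0.0176,-0.0415,100,0,0,0,0,-0.0176,-0.0415,100,0,0,0,0,-0.0176,-0.0415,100])

```text
clock: 1.65
eef_pos: [524.3, -194.4, 205.5]
eef_rot: [2.107, 1.571, -0.659]
wrist_force: [-0.2, -0.3, -0.6]
finger_gap: 94.1
```

```bash
cat >> h.py <<'E'
def wray(c,s,u,v):
    f=200/np.tan(np.radians(c['fovy'])/2)
    x,y=u-c['cx'],v-c['cy']; r=np.hypot(x,y); t=r/f
    d=np.array([np.sin(t)*x/max(r,1e-9),np.sin(t)*y/max(r,1e-9),np.cos(t)])
    T=c['T_tool_cam']; Rt=rot(s['eef_rot'])
    return s['eef_pos']+Rt@T[:3,3], Rt@T[:3,:3]@d
def wplane(c,s,u,v,z):
    p,d=wray(c,s,u,v); return p+d*(z-p[2])/d[2]
E
python3 - <<'E'
from h import *
import pickle
s=readout.read_state(); c=cams.camera('wrist'); print(s['clock'],s['eef_pos'],s['wrist_force'],s['qd'].round(3))
pickle.dump((s,c),open('w1.pkl','wb')); cv2.imwrite('pics/w1.png',c['image'][:,:,::-1])
print(rot(s['eef_rot']).round(3))
E
```

```text
1.65 [ 524.26992587 -194.39971413  205.52022218] [-0.17527755 -0.25909551 -0.64476435] [ 0.619  0.316 -0.412 -0.     0.091  0.614]
[[ 0.     0.367 -0.93 ]
 [-0.    -0.93  -0.367]
 [-1.     0.    -0.   ]]
```

View pics/w1.png

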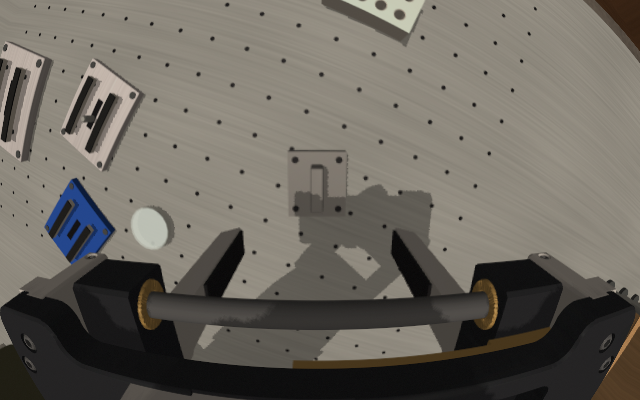

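The cover is centred at about (318,183), nearly aligned with the jaws. The arm was still settling, so I retake the picture.

Run:
```python
from h import *
import pickle
cams.camera('top')
s=readout.read_state(); c=cams.camera('wrist'); print(s['clock'],s['eef_pos'],abs(s['qd']).max())
pickle.dump((s,c),open('w1.pkl','wb'))
im=c['image'][:,:,::-1]
cv2.imwrite('pics/w1b.png',cv2.resize(im[140:230,275:365],None,fx=6,fy=6,interpolation=cv2.INTER_CUBIC))
cv2.imwrite('pics/w1c.png',cv2.resize(im[40:190,40:190],None,fx=4,fy=4,interpolation=cv2.INTER_CUBIC))
```

```text
1.75 [ 525.21678845 -192.88207165  205.14185739] 0.06675493556313589
```

View pics/w1b.png

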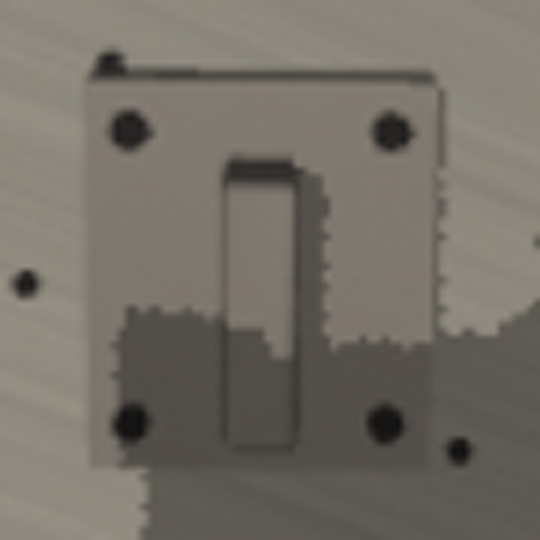

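View pics/w1c.png

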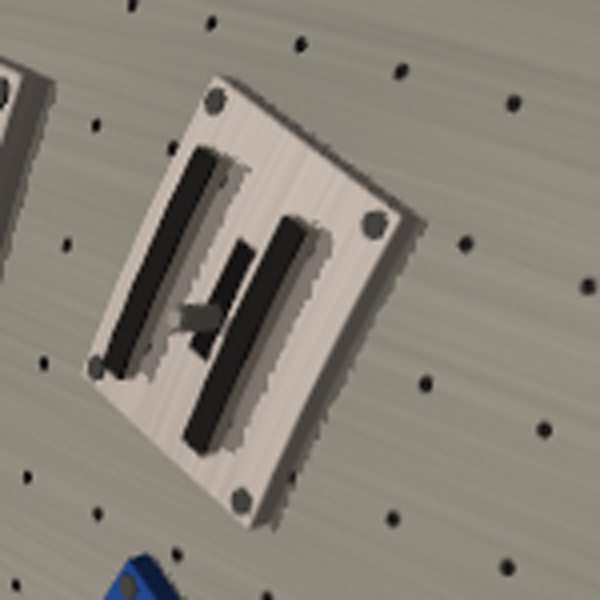

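Run:
```python
from h import *
import pickle
s,c=pickle.load(open('w1.pkl','rb'))
f=lambda x,y,z:wplane(c,s,275+(x+.5)/6-.5,140+(y+.5)/6-.5,z)
bt=[(225,182),(294,182),(295,450),(225,447)]
P=np.array([f(*p,56) for p in bt]); print(P.round(1),P.mean(0))
h=[(129,131),(392,132),(385,424),(131,422)]
Q=np.array([f(*p,20) for p in h]); print(Q.round(1),Q.mean(0))
ang=lambda v:np.degrees(np.arctan2(v[1],v[0]))
print('yaw',ang(P[0]-P[3]),ang(P[1]-P[2]),ang(Q[0]-Q[3]),ang(Q[1]-Q[2]),ang(Q[0]-Q[1])-90)
Rt=rot(s['eef_rot']); print('tool y ang',ang(Rt[:,1])%180-90)
for M in (P,Q):
    print('cover in tool', (Rt.T@(M.mean(0)-s['eef_pos'])).round(1))
```

```text
[[ 543.8 -178.3   56. ]
 [ 548.4 -189.7   56. ]
 [ 502.1 -208.6   56. ]
 [ 497.8 -196.4   56. ]] [ 523.01395413 -193.25705151   56.        ]
[[ 541.  -158.3   20. ]
 [ 560.1 -206.7   20. ]
 [ 504.1 -228.5   20. ]
 [ 485.3 -180.    20. ]] [ 522.62749853 -193.36669715   20.        ]
yaw 21.51894766784251 22.223415621390952 21.279328564624766 21.28438173189335 21.53434591100593
tool y ang 21.727806482360222
cover in tool [149.1  -0.4   2.2]
cover in tool [185.1  -0.4   2.6]
```

Request:
apply_moves(plan=[0,0,0,0.045,-0.0004,0.0024,100,0,0,0,0.045,0,0,100,0,0,0,0.045,0,0,100,0,0,0,0.0445,0,0,100,0,0,0,0,0,0,100])

```text
clock: 2.42
eef_pos: [518.8, -196.1, 23.7]
eef_rot: [-0.784, 1.565, 2.732]
wrist_force: [-0.7, 0.5, 0.4]
finger_gap: 93.9
```

Request:
apply_moves(plan=[0,0,0,0,0,0,0,0,0,0,0,0,0,0,0,0,0,0,0,0,0,0,0,0,0,0,0,0,0,0,0,0,0,0,0], force=40)

```text
clock: 3.05
eef_pos: [521.0, -196.1, 26.1]
eef_rot: [2.4, 1.571, -0.365]
wrist_force: [0.5, 0.5, -0.4]
finger_gap: 47.6
```

The arm had overshot when the picture was taken, so I correct by (y −1.9, z −2.7 mm) before the fingers touch, while closing.

Request:
apply_moves(plan=[0,0,0,0,-0.0019,-0.0027,30,0,0,0,0,0,0,25,0,0,0,0,0,0,0,0,0,0,0,0,0,0,0,0,0,0,0,0,0], force=40)

```text
clock: 3.68
eef_pos: [522.8, -193.4, 25.9]
eef_rot: [2.536, 1.571, -0.23]
wrist_force: [0.1, -0.3, -0.4]
finger_gap: 14.0
```

Request:
apply_moves(plan=[0,0,0,0,0,0,0,0,0,0,0,0,0,0])

```text
clock: 3.92
eef_pos: [522.7, -193.4, 25.9]
eef_rot: [2.228, 1.571, -0.538]
wrist_force: [1.6, -0.8, -0.9]
finger_gap: 13.9
```

Request:
apply_moves(plan=[0,0,0,-0.02,0,0,0,0,0,0,-0.04,0,0,0,0,0,0,-0.04,0,0,0,0,0,0,0,0,0,0])

```text
clock: 4.42
eef_pos: [523.7, -193.8, 128.3]
eef_rot: [2.345, 1.566, -0.42]
wrist_force: [-0.2, -0.3, -3.8]
finger_gap: 13.6
```

Request:
apply_moves(plan=[0,0,0,0,-0.0354,-0.01015,0,0,0,0,0,-0.0504,-0.01715,0,0,0,0,0,-0.0504,-0.01715,0,0,0,0,0,-0.0504,-0.01715,0,0,0,0,0,-0.0504,-0.01715,0])

```text
clock: 5.05
eef_pos: [507.8, 57.6, 124.1]
eef_rot: [-0.33, 1.568, -3.096]
wrist_force: [1.0, 0.6, -3.1]
finger_gap: 13.9
```

Request:
apply_moves(plan=[0,0,0,0,-0.0454,-0.01515,0,0,0,0,0,-0.0351,-0.01215,0,0.16,0,0,0,0,0,0,0.16,0,0,0,0,0,0,0.16,0,0,0,0,0,0])

```text
clock: 5.68
eef_pos: [503.9, 140.9, 123.9]
eef_rot: [0.318, 1.568, -2.933]
wrist_force: [0.1, 0.1, -3.0]
finger_gap: 13.6
```

Request:
apply_moves(plan=[0.16,0,0,0,0,0,0,0.006,0,0,0,0,0,0,0,0,0,0,0,0,0,0,0,0,0,0,0,0])

```text
clock: 6.18
eef_pos: [504.7, 140.9, 125.6]
eef_rot: [0.382, 1.57, -3.027]
wrist_force: [0.5, -0.3, -3.1]
finger_gap: 13.7
```

```bash
cat > st.py <<'E'
from h import *
C=np.array([505.6,140.3]); yw=np.radians(-15.3); X=np.array([np.cos(yw),np.sin(yw)]); Y=np.array([-X[1],X[0]])
def rep():
    s=readout.read_state(); Rt=rot(s['eef_rot']); d=s['eef_pos'][:2]-C
    ya=(np.degrees(np.arctan2(Rt[1,1],Rt[0,1]))%180)-90
    print('t',s['clock'],'fx',round(d@X,2),'fy',round(d@Y,2),'z',round(s['eef_pos'][2],2),'yaw',round(ya,2),'tilt',round(np.degrees(np.arccos(min(1,-Rt[2,0]))),2),'F',s['wrist_force'].round(1),'M',s['moment'].round(2),'gap',round(s['finger_gap'],1),'qd',abs(s['qd']).max().round(3))
    return s,Rt
if __name__=='__main__':
    s,Rt=rep(); print(Rt.round(3)); print('tool y in fixture',(Rt[:2,1]@X).round(3),(Rt[:2,1]@Y).round(3),'tool z',(Rt[:2,2]@X).round(3),(Rt[:2,2]@Y).round(3), 'j6',s['joints'][5])
E
python3 - <<'E'
from h import *
import st
st.rep()
for n in ['side','top']:
    c=cams.camera(n); cv2.imwrite(f'pics/{n}2.png',c['image'][:,:,::-1])
im=cv2.imread('pics/side2.png')
cv2.imwrite('pics/s2c.png',cv2.resize(im[150:300,260:420],None,fx=4,fy=4,interpolation=cv2.INTER_CUBIC))
E
python3 st.py
```

```text
t 6.175 fx -1.04 fy 0.35 z 125.56 yaw -15.36 tilt 0.03 F [ 0.5 -0.3 -3.1] M [ 0.08  0.   -0.02] gap 13.7 qd 0.01
t 6.275 fx -0.93 fy 0.38 z 125.8 yaw -15.41 tilt 0.01 F [ 0.1 -0.  -2.9] M [ 0.05 -0.03 -0.04] gap 13.8 qd 0.007
[[-0.    -0.266 -0.964]
 [-0.    -0.964  0.266]
 [-1.     0.     0.   ]]
tool y in fixture -0.002 -1.0 tool z -1.0 0.002 j6 2.042096540772867
```

View pics/s2c.png

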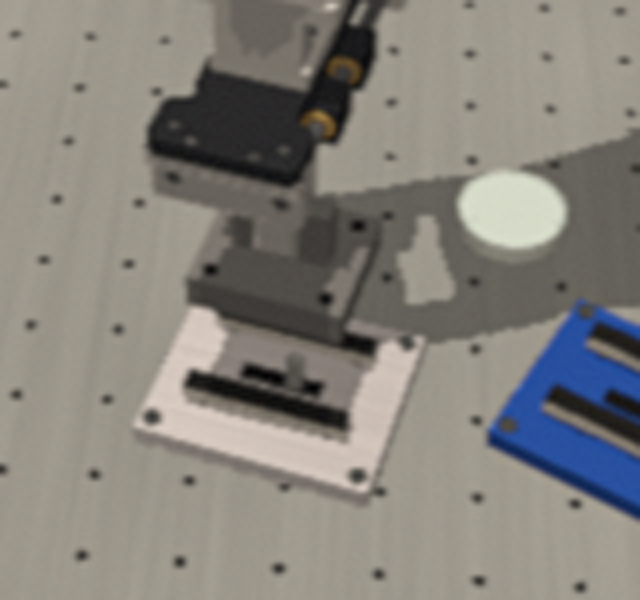

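Side crop: the cover hangs square over the fixture, with the pin tip at full-picture pixel (333,239). The estimate is pin x ≈ −7.5 mm in the fixture frame. I plan to land at about fx +2 and slide towards −x.

Request:
apply_moves(plan=[0,0,0,0.02,0.0003,-0.003,0,0,0,0,0.025,0,0,0,0,0,0,0.013,0,0,0,0,0,0,0,0,0,0])

```text
clock: 6.78
eef_pos: [507.4, 139.8, 67.5]
eef_rot: [0.442, 1.57, -2.97]
wrist_force: [-0.6, -0.2, -2.5]
finger_gap: 14.0
```

```bash
python3 st.py|head -1
```

```text
t 6.775 fx 1.84 fy -0.0 z 67.49 yaw -15.46 tilt 0.07 F [-0.6 -0.2 -2.5] M [ 0.06 -0.03 -0.02] gap 14.0 qd 0.025
```

Request:
apply_moves(plan=[0,0,0,0.002,0,0,0,0,0,0,0.001,0,0,0,0,0,0,0.001,0,0,0,0,0,0,0,0,0,0])

```text
clock: 7.28
eef_pos: [507.7, 139.9, 64.1]
eef_rot: [-2.495, 1.571, 0.376]
wrist_force: [0.5, 0.0, -3.1]
finger_gap: 13.8
```

```bash
python3 st.py|head -1
```

```text
t 7.275 fx 2.15 fy 0.15 z 64.07 yaw -15.48 tilt 0.01 F [ 0.5  0.  -3.1] M [ 0.05  0.01 -0.02] gap 13.8 qd 0.002
```

Contact is expected at TCP z ≈ 63, so I go down in 0.5 mm steps.

Request:
apply_moves(plan=[0,0,0,0.0005,0,0,0,0,0,0,0.0005,0,0,0,0,0,0,0,0,0,0])

```text
clock: 7.65
eef_pos: [507.7, 139.9, 62.9]
eef_rot: [-0.655, 1.571, 2.216]
wrist_force: [-0.4, -0.9, -2.9]
finger_gap: 13.9
```

Request:
apply_moves(plan=[0,0,0,0.0005,0,0,0,0,0,0,0,0,0,0])

```text
clock: 7.9
eef_pos: [507.8, 139.9, 62.8]
eef_rot: [-2.593, 1.571, 0.278]
wrist_force: [-2.0, 0.3, 2.0]
finger_gap: 13.5
```

Request:
apply_moves(plan=[0,0,0,0.0005,0,0,0,0,0,0,0,0,0,0])

```text
clock: 8.15
eef_pos: [507.9, 139.9, 62.7]
eef_rot: [-2.713, 1.57, 0.159]
wrist_force: [-3.9, -1.8, 8.8]
finger_gap: 13.8
```

```bash
python3 st.py|head -1
```

```text
t 8.15 fx 2.33 fy 0.18 z 62.69 yaw -15.48 tilt 0.04 F [-3.9 -1.8  8.8] M [-0.21  0.94  0.01] gap 13.8 qd 0.002
```

Contact on the pin top at z 62.7, with about 12 N. I ease off 0.4 mm and slide towards −x, watching the force.

Request:
apply_moves(plan=[0,0,0,-0.0004,0,0.001,0,0,0,0,0,0,0.002,0,0,0,0,0,0,0,0])

```text
clock: 8.52
eef_pos: [505.1, 140.8, 62.7]
eef_rot: [-2.679, 1.57, 0.193]
wrist_force: [1.8, -0.4, 5.3]
finger_gap: 13.9
```

Request:
apply_moves(plan=[0,0,0,0,0,0.001,0,0,0,0,0,0,0.001,0,0,0,0,0,0,0,0])

```text
clock: 8.9
eef_pos: [502.8, 141.3, 62.4]
eef_rot: [-1.978, 1.571, 0.893]
wrist_force: [2.7, 0.1, 5.4]
finger_gap: 13.8
```

```bash
python3 st.py|head -1
```

```text
t 8.9 fx -2.92 fy 0.2 z 62.44 yaw -15.48 tilt 0.01 F [2.7 0.1 5.4] M [ 0.02 -0.59 -0.02] gap 13.8 qd 0.002
```

Request:
apply_moves(plan=[0,0,0,0,0,0.001,0,0,0,0,0,0,0,0])

```text
clock: 9.15
eef_pos: [501.4, 141.5, 62.0]
eef_rot: [0.295, 1.57, -3.117]
wrist_force: [1.1, 1.0, 1.3]
finger_gap: 13.5
```

Request:
apply_moves(plan=[0,0,0,0,0,0.001,0,0,0,0,0,0,0,0])

```text
clock: 9.4
eef_pos: [500.1, 141.7, 61.6]
eef_rot: [0.43, 1.569, -2.981]
wrist_force: [-0.7, -0.6, -3.1]
finger_gap: 13.6
```

Request:
apply_moves(plan=[0,0,0,0,0,0.001,0,0,0,0,0,0,0,0])

```text
clock: 9.65
eef_pos: [499.7, 142.0, 62.2]
eef_rot: [0.409, 1.57, -3.003]
wrist_force: [-0.2, -0.4, -3.7]
finger_gap: 13.8
```

```bash
python3 st.py|head -1
```

```text
t 9.65 fx -6.11 fy 0.07 z 62.18 yaw -15.48 tilt 0.03 F [-0.2 -0.4 -3.7] M [0.09 0.04 0.04] gap 13.8 qd 0.003
```

Contact was lost at fx ≈ −5, so the slot edge has passed the pin tip. I centre another 1.5 mm and lower.

Request:
apply_moves(plan=[0,0,0,0,0,0.0015,0,0,0,0,0.001,0,0,0,0,0,0,0.001,0,0,0,0,0,0,0,0,0,0])

```text
clock: 10.15
eef_pos: [498.5, 142.4, 60.2]
eef_rot: [0.416, 1.571, -2.996]
wrist_force: [0.6, -0.1, -2.3]
finger_gap: 13.6
```

```bash
python3 st.py|head -1
```

```text
t 10.15 fx -7.43 fy 0.1 z 60.23 yaw -15.48 tilt 0.01 F [ 0.6 -0.1 -2.3] M [ 0.04 -0.    0.03] gap 13.6 qd 0.001
```

Request:
apply_moves(plan=[0,0,0,0.001,0,0,0,0,0,0,0.001,0,0,0,0,0,0,0,0,0,0])

```text
clock: 10.52
eef_pos: [498.4, 142.4, 58.2]
eef_rot: [0.501, 1.571, -2.911]
wrist_force: [-0.3, 0.0, -2.9]
finger_gap: 13.5
```

```bash
python3 st.py|head -1
```

```text
t 10.525 fx -7.46 fy 0.09 z 58.22 yaw -15.48 tilt 0.01 F [-0.3  0.  -2.9] M [0.09 0.02 0.02] gap 13.5 qd 0.002
```

Request:
apply_moves(plan=[0,0,0,0.001,0,0,0,0,0,0,0.001,0,0,0,0,0,0,0,0,0,0])

```text
clock: 10.9
eef_pos: [498.5, 142.4, 56.2]
eef_rot: [0.561, 1.571, -2.85]
wrist_force: [1.0, -0.5, -3.2]
finger_gap: 14.0
```

Request:
apply_moves(plan=[0,0,0,0.001,0,0,0,0,0,0,0,0,0,0])

```text
clock: 11.15
eef_pos: [498.6, 142.4, 55.6]
eef_rot: [-2.718, 1.571, 0.153]
wrist_force: [-1.1, -0.1, 2.0]
finger_gap: 14.1
```

```bash
python3 st.py|head -1
```

```text
t 11.15 fx -7.32 fy 0.16 z 55.57 yaw -15.48 tilt 0.01 F [-1.1 -0.1  2. ] M [-0.    0.34  0.06] gap 14.1 qd 0.001
```

On the strips at z ≈ 55.7, as predicted. Now I press down in steps; home is z ≈ 49.8.

Request:
apply_moves(plan=[0,0,0,0.001,0,0,0,0,0,0,0.001,0,0,0,0,0,0,0.001,0,0,0,0,0,0,0,0,0,0])

```text
clock: 11.65
eef_pos: [498.6, 142.4, 52.5]
eef_rot: [-2.577, 1.571, 0.294]
wrist_force: [-2.4, -1.4, 6.1]
finger_gap: 13.8
```

```bash
python3 st.py|head -1
```

```text
t 11.65 fx -7.29 fy 0.19 z 52.46 yaw -15.48 tilt 0.02 F [-2.4 -1.4  6.1] M [-0.03  0.58 -0.01] gap 13.8 qd 0.002
```

Request:
apply_moves(plan=[0,0,0,0.001,0,0,0,0,0,0,0.001,0,0,0,0,0,0,0,0,0,0])

```text
clock: 12.02
eef_pos: [498.7, 142.4, 50.6]
eef_rot: [-2.65, 1.57, 0.221]
wrist_force: [-3.4, 0.1, 7.7]
finger_gap: 13.5
```

```bash
python3 st.py|head -1
```

```text
t 12.025 fx -7.26 fy 0.21 z 50.59 yaw -15.48 tilt 0.02 F [-3.4  0.1  7.7] M [-0.09  0.64 -0.04] gap 13.5 qd 0.002
```

Request:
apply_moves(plan=[0,0,0,0.0008,0,0,0,0,0,0,0.0004,0,0,0,0,0,0,0,0,0,0])

```text
clock: 12.4
eef_pos: [498.7, 142.4, 49.9]
eef_rot: [-2.722, 1.57, 0.15]
wrist_force: [-5.8, -1.3, 12.2]
finger_gap: 13.8
```

```bash
python3 st.py|head -1
```

```text
t 12.4 fx -7.23 fy 0.21 z 49.88 yaw -15.48 tilt 0.03 F [-5.8 -1.3 12.2] M [-0.27  1.2   0.  ] gap 13.8 qd 0.001
```

Request:
apply_moves(plan=[0,0,0,0.0004,0,0,0,0,0,0,0,0,0,0,0,0,0,0,0,0,0])

```text
clock: 12.78
eef_pos: [498.7, 142.4, 49.8]
eef_rot: [-2.775, 1.57, 0.096]
wrist_force: [-8.1, -2.2, 17.6]
finger_gap: 13.6
```

Run:
```python
import st
from h import *
st.rep()
c=cams.camera('side'); im=np.ascontiguousarray(c['image'][:,:,::-1])
cv2.imwrite('pics/s3.png',cv2.resize(im[160:300,260:420],None,fx=4,fy=4,interpolation=cv2.INTER_CUBIC))
st.rep()
```

```text
t 12.775 fx -7.19 fy 0.25 z 49.83 yaw -15.47 tilt 0.04 F [-8.1 -2.2 17.6] M [-0.37  1.58 -0.03] gap 13.6 qd 0.002
t 12.825 fx -7.2 fy 0.24 z 49.85 yaw -15.48 tilt 0.04 F [-7.9 -2.4 17.8] M [-0.34  1.53 -0.01] gap 13.9 qd 0.001
```

View pics/s3.png

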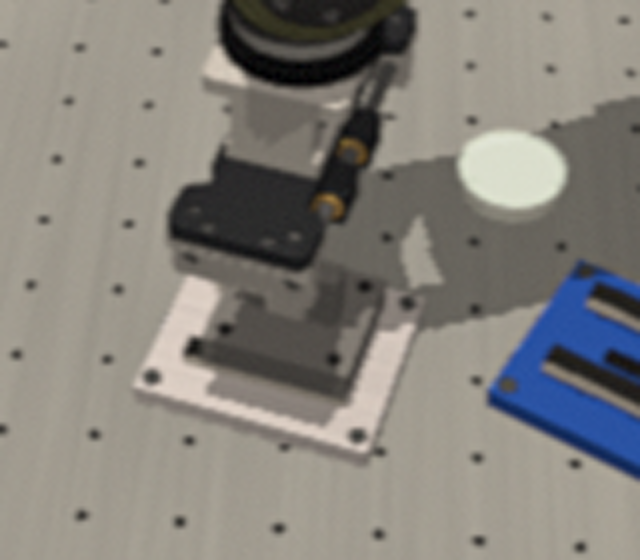

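The picture shows the cover seated square on the fixture, with its block at about (290,345) in the crop. The TCP stopped at the predicted home height (49.85 mm), and further command only raises the force. The dish and the rest are untouched. I hand in.

```bash
python3 -c "
import st
st.rep()
print(st.ticket.sign_off())
st.rep()"
```

```text
t 12.825 fx -7.2 fy 0.24 z 49.85 yaw -15.48 tilt 0.04 F [-7.9 -2.4 17.8] M [-0.34  1.53 -0.01] gap 13.9 qd 0.001
the job is handed in; nothing more can be done
None
the job is handed in; nothing more can be done
```

The cover is on the fixture, pressed fully home and still held there by the gripper. I handed the job in at 12.8 s, and sign-off gave no verdict.

**What I did:** I gripped the bar at 40 N and lifted the cover over the smaller white fixture. I landed it lightly on the pin at fixture x ≈ +2 mm and slid it towards −x. Contact was lost near −5 mm, so I centred it at about −7 mm and lowered it onto the strips. I then pressed until it stopped.

**Last checks:**

| Check | Reading | Limit or expected |
|---|---|---|
| Position along the fixture | −7.2 mm | ±17 mm |
| Position across the fixture | +0.2 mm | ±8 mm |
| Off square | about 0.2° | 7° |
| Off level (tool tilt) | 0.04° | 4° |
| Height of the cover point | about 68 mm | under 70.5 mm |
| Strip travel, from first touch to stop | about 6 mm | at least 4.2 mm |
| Upward force at the wrist | about 18 N | – |
| Finger opening on the bar | about 14 mm | 14 mm bar |

These come from the tool's measured pose and the camera-located fixture, because the cover and strips are not tracked directly.

**What disagreed or was not fully checked:**
- My first grasp measurement was 2–3 mm off because the arm was still settling. I corrected it before the fingers touched.
- The two cameras differed by about 3 mm on the pin's position. The slide found it.
- About 8 N of sideways force remained while pressing, with no visible shift.
- The final close-up showed the dish in place. The jar and rack were outside it, but the arm's path stayed clear of them.

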